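# Slide the shirt-folding board out over the counter's front edge

## Robot

A 6-joint arm with a two-finger parallel gripper is mounted at the origin on the work surface. World frame = base frame: x ahead of the robot, y to its left, z up, the work surface at z = 0. Lengths are in m, angles in rad, forces in N, time in s.
With the tool pointing down it reaches from about 0.4 to 0.925 m from the base axis. Payload 3.4 kg.
Tool frame: the origin (TCP) lies at the centre of the arm's flange, where the gripper is bolted on; the fingertips stand 173 mm ahead of it and the grasp point (between the pads) lies 155 mm ahead of it; z points along the fingers, y is the line along which they close (so a half turn about z gives the same grasp; the last joint's range is limited). The gripper opens to 85 mm and grips with 20 to 120 N. Pads are 22 mm wide; open, the fingers measure 114 mm over their backs; the gripper's body (76 mm by 85 mm) begins 54 mm behind the grasp point. The pads swing forward as they close: fully open they stand 13 mm farther back than shut.
Start: joints at [1.131, 0.307, 1.506, -0, 1.328, -0.073], TCP at [0.206, 0.537, 0.405] pointing down, gripper open.
Joint ranges: [-3.12, 3.12], [-1.05, 2.28], [0.14, 2.33], [-1.42, 4.57], [0.1, 2.73], [-2.68, 2.68]. Speed limits (rad/s): [2.57, 2.57, 3.14, 3.14, 3.14, 3.14].

## Interface

Orientations are given as a unit quaternion [x, y, z, w].
In Python, from station import robot, optics, job gives the robot as it stands. The module is installed in compiled form; this text tells all that it offers.
- The arm moves only by the tool send_rows, never from a script. Its argument "moves" is a list of rows, each a list of 3 entries, a list of its own where there are three numbers: the shift along the tool's x, y, z in cm, then the turn, a rotation vector about the tool's x, y, z in rad, then the finger opening in cm, from 0 to 8.54. In form: [[[x, y, z], [ax, ay, az], gripper], ...]. A call has 1 to 10 rows; each row shifts and turns the commanded pose from where the row before left it, along the tool's axes as they then stand; what a row does not reach is not made up. A row lasts 1/8 s, in which the tool goes at most 62.5 mm and 10.7 degrees, less where a joint would pass 70% of its speed; a pose out of reach is approached as far as the arm can. A call with a gripper value outside its range is refused whole. The fingers move at their own pace and stop on an object; "squeeze" is the grip in N (left out, the last holds). Time passes only in rows, so rows that do not move let the fingers close. It gives the time, the measured TCP pose, the force, the opening and the grip force at its end, in the units of the state.
- robot.get_obs(): the state, without advancing time (a new reading comes with each control period).
- optics.grab_frame(name): name is "side" or "top"; returns the picture (480x640x3 uint8, red, green, blue); there is no depth.
- optics.camera_params(name): a dict with "camera_matrix" (3x3 intrinsics, pixels), "position" and "orientation" of the camera in the world. Camera axes: x right, y up, looking along -z (the intrinsics and any distortion apply to the point x, -y, -z); pixel columns grow to the right and rows downward; lengths in m; the calibration is good to about 2 mm. A picture is of the moment at which its call begins. camera_params takes no time and is no camera call.
- job.hand_in(): hands the job in; it is judged then, once.
The state is a dict: "t": time; "joint_pos": joint angles; "dq": joint speeds; "joint_torque": joint torques, N m; "tcp_pos": TCP position; "tool_rot": TCP orientation; "contact_force": force on the tool from outside, world axes, zero at the start; "ft_torque": the same for the moment, N m; "opening": finger opening in m; "finger_force": force on a finger pad.
Only numpy, scipy, OpenCV 4.12 (cv2) and the standard library are available. Lean on these libraries where they do the work, as an engineer would, in place of code of your own. Each camera call takes 0.05 s, during which the arm holds its last target. There are 200 camera calls.

## Task

The thin plywood folding board lies flat on the counter and nobody can get a finger under it. With your fingertips, push it out over the counter's front edge until about 6 cm of it sticks out, square to the edge with its whole hand slot in the open, so that somebody can reach up through the slot and take it. Only slide it: do not pick it up, let it tip or let it drop, and leave the dispenser, the stain stick and the shoe horn where they are.

Things in the scene. Friction and masses are not known exactly. Their poses are not given: they have to be found in the camera images.
- board: Loose plywood board, 6 mm thick, 180 mm deep (its x) by 240 mm wide (its y), 0.13-0.25 kg. Hand slot through it, 90 mm (y) by 25 mm (x), centred in y, its rear side 40 mm behind the front (+x) edge. Origin: centre of the underside, 90 mm from front and rear edges; x points to the front edge, within 20 degrees of the counter edge's x. Slides at a few newtons when pushed at its rear edge.
- board_front_left (a point): Point on the board's front edge, at mid-thickness, 100 mm to the left (+y of the board) of its middle.
- board_front_right (a point): Point on the board's front edge, at mid-thickness, 100 mm to the right (-y of the board) of its middle.
- counter_edge (a point): Point on the straight front edge (the far one from the robot) of the charcoal concrete counter, at the height of its flat top (z = 0). x axis: level, out over the edge; y axis: along the edge. Beyond it (x > 0) nothing carries the board. Slab 45 mm thick; edge over 0.5 m long either way; the counter is turned up to 12 degrees against the robot.
- dispenser: Empty stainless push-pump soap dispenser, loose and standing: round body 68 mm across, 131 mm high, with a pump head to 176 mm and a spout reaching 51 mm from the axis. Origin: centre of the foot. Leave it alone.
- stain_stick: Yellow plastic stain stick with its cap on, loose and standing upright: 32 mm across, 112 mm high. Origin: centre of the foot. Leave it alone.
- shoe_horn: Wooden shoe horn, loose, lying flat along its own x: from x = -110 mm (handle end) to +112 mm (blade tip), 43 mm wide, 13 mm high. Origin: on the counter under it. Leave it alone.

How it is judged:
By the outcome, as a careful person would: the job done as asked, in the order asked, and still so for the second after the job is handed in, with the robot touching nothing.
It also fails if it takes over 43 s, if anything falls off the work surface, if the arm or the gripper's body presses on something with over 40 N, if the wrist force passes 120 N, or if a joint passes its speed limit or range.

## Working session

There is one attempt and no reset: what is moved stays moved. The work goes in short steps, Python scripts to look and compute and a tool call to move; the robot and the scene stay as the last step left them, time stands still between calls to the robot, and variables do not carry over. Pictures are saved under pics/ and viewed, at most 10 in all, crops included, and the job is handed in when it is done.

Besides the shell and the picture viewer there is one more tool, called as name(argument=value, ...) on one line, values as JSON. send_rows: Moves the arm, as the interface text tells. Its arguments: {"type":"object","properties":{"moves":{"type":"array","items":{"type":"array"}},"squeeze":{"type":"number"}},"required":["moves"]}

```bash
mkdir -p pics; python3 - <<'E'
from station import robot, optics, job
import cv2
for n in("top","side"):
    cv2.imwrite(f"pics/{n}0.png",optics.grab_frame(n)[:,:,::-1]); print(optics.camera_params(n))
print(robot.get_obs())
E
```

```text
{'camera_matrix': array([[586.94025885,   0.        , 310.65644464],
       [  0.        , 586.94025885, 246.44728682],
       [  0.        ,   0.        ,   1.        ]]), 'position': array([ 0.24153959, -0.0079714 ,  1.28282466]), 'orientation': array([ 0.07934851, -0.07819704, -0.69120731,  0.71401785])}
{'camera_matrix': array([[477.17476521,   0.        , 317.92468283],
       [  0.        , 477.17476521, 241.26990147],
       [  0.        ,   0.        ,   1.        ]]), 'position': array([ 0.22565602, -0.79129575,  0.68499026]), 'orientation': array([ 0.4289035 , -0.0764232 , -0.14209804,  0.88882475])}
{'t': 0.1, 'joint_pos': array([ 1.13152186e+00,  3.07504364e-01,  1.50755882e+00, -2.62776629e-05,
        1.32841440e+00, -7.35240481e-02]), 'dq': array([-1.66543337e-03, -1.47511904e-03, -3.42376713e-03, -5.03412053e-05,
        2.33814008e-03,  5.67955536e-04]), 'joint_torque': array([ 7.32281260e-04, -4.58523381e+01, -2.52608460e+01,  3.59001797e-05,
        5.58703090e-03,  2.13706778e-05]), 'tcp_pos': array([0.20555518, 0.53666584, 0.40386326]), 'tool_rot': array([ 1.81854391e-01,  9.83325018e-01, -9.14890011e-04, -2.26673654e-04]), 'contact_force': array([-0.23946878,  0.46136863, -0.59566409]), 'ft_torque': array([-0.02126372, -0.00162832,  0.007811  ]), 'finger_force': 0.0, 'opening': 0.08504808193931021}
```

View pics/top0.png

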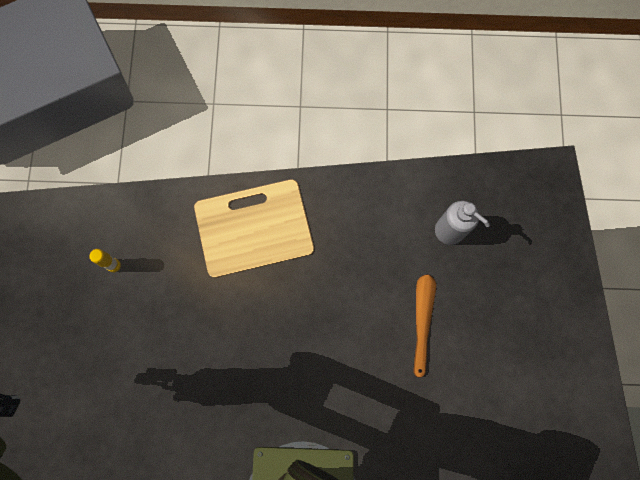

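View pics/side0.png

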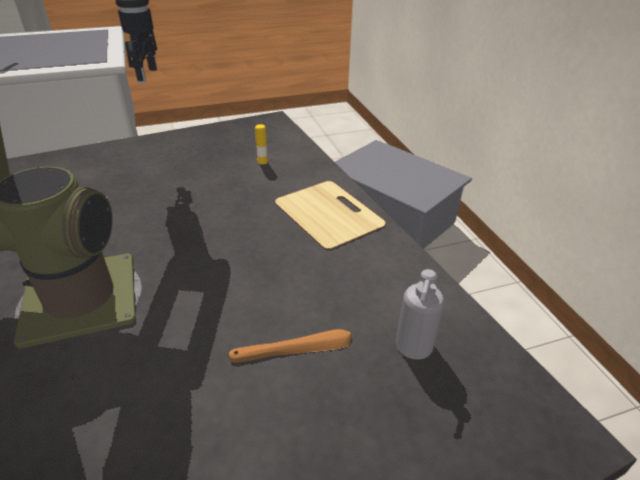

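The top view shows the board with corners near (195,202), (297,180), (313,251) and (210,276). The counter edge runs from (0,193) to (574,146). The stick is at about (110,268), the dispenser at about (450,235) and the shoe horn at about (425,325), so the area behind the board is free. The side view agrees.

```bash
cat > h.py <<'E'
import numpy as np, cv2
from scipy.spatial.transform import Rotation as R
from station import robot, optics
def unproject(n,px,z):
    c=optics.camera_params(n); px=np.atleast_2d(px).astype(float)
    d=np.c_[px,np.ones(len(px))]@np.linalg.inv(c["camera_matrix"]).T*[1,-1,-1]
    d=R.from_quat(c["orientation"]).apply(d)
    return c["position"]+d*((z-c["position"][2])/d[:,2])[:,None]
def edge(im):
    g=cv2.GaussianBlur(cv2.cvtColor(im,cv2.COLOR_RGB2GRAY),(3,3),0).astype(int)
    px=[]
    for u in list(range(215,560,5)):
        v0=int(193-u*47/574); d=np.diff(g[v0-14:v0+14,u]); i=d.argmin()
        if d[i]<-25: px.append((u,v0-14+i+.5))
    p=unproject("top",px,0)[:,:2]
    vx,vy,x,y=cv2.fitLine(p.astype(np.float32),cv2.DIST_HUBER,0,.001,.001).ravel()
    r=(p-[x,y])@[-vy,vx]; print("edge n",len(p),"rms mm",1e3*r.std())
    t=np.array([vx,vy])*np.sign(vy); return np.array([x,y]),np.array([t[1],-t[0]]),t
def board(im):
    hsv=cv2.cvtColor(im,cv2.COLOR_RGB2HSV)
    m=cv2.inRange(hsv,(8,50,120),(30,200,255)); m[:130]=0; m[320:]=0; m[:,:160]=0; m[:,400:]=0
    c=max(cv2.findContours(m,cv2.RETR_EXTERNAL,cv2.CHAIN_APPROX_NONE)[0],key=cv2.contourArea)[:,0]
    p=unproject("top",c,.006)[:,:2]
    (cx,cy),s,a=cv2.minAreaRect((p*1000).astype(np.float32))
    b=np.radians(a); b=(b+np.pi/4)%(np.pi/2)-np.pi/4
    return np.array([cx,cy])/1000,b,s
def look(name,ed=None):
    im=optics.grab_frame("top"); cv2.imwrite(f"pics/{name}.png",im[:,:,::-1])
    c,b,s=board(im)
    e,n,t=edge(im) if ed is None else ed
    f=np.array([np.cos(b),np.sin(b)]); l=np.array([-f[1],f[0]])
    print("board",c,"yaw",np.degrees(b),"size",s,"edge yaw",np.degrees(np.arctan2(n[1],n[0])))
    for k in(.1,-.1): print("overhang mm",1e3*((c+f*.09+l*k-e)@n))
    print("rear mid",c-f*.09)
    return c,b,(e,n,t)
E
python3 - <<'E'
from h import *
import pickle
c,b,ed=look("a"); pickle.dump(ed,open("edge.pkl","wb")); print(ed)
print("stick/disp/horn",unproject("top",[(112,268),(448,240),(420,375),(427,277)],0)[:,:2])
print(R.from_quat(robot.get_obs()["tool_rot"]).as_matrix())
E
```

```text
edge n 69 rms mm 0.7031173309969825
board [0.57256506 0.13012279] yaw 15.659211158752441 size (182.24508666992188, 242.0087127685547) edge yaw 6.8420506
overhang mm -60.41200065782575
overhang mm -29.755640035059447
rear mid [0.48590549 0.10583043]
(array([ 0.74327755, -0.16766684], dtype=float32), array([0.9928783, 0.1191327], dtype=float32), array([-0.1191327,  0.9928783], dtype=float32))
stick/disp/horn [[ 0.46924673  0.43832368]
 [ 0.5576794  -0.30920906]
 [ 0.25895772 -0.24360749]
 [ 0.47177059 -0.26102721]]
[[-9.33848063e-01  3.57669365e-01 -6.48488803e-04]
 [ 3.57669941e-01  9.33846963e-01 -1.43639830e-03]
 [ 9.18336301e-05 -1.57332273e-03 -9.99998758e-01]]
```

send_rows(moves=[[[0, 0, 0], [0, 0, -0.121], 8.5], [[0, 0, 0], [0, 0, -0.121], 8.5], [[0, 0, 0], [0, 0, -0.121], 8.5], [[0, 0, 0], [0, 0, -0.122], 8.5]])

```text
t: 0.65
tcp_pos: [0.2056, 0.5368, 0.4043]
tool_rot: [-0.062, 0.998, -0.0, -0.0]
contact_force: [-0.4, -0.2, 0.6]
opening: 0.0848
finger_force: 0.0
```

send_rows(moves=[[[-1.8, -4.4, 0], [0, 0, 0], 8.5], [[-1.9, -4.5, 0], [0, 0, 0], 8.5], [[-1.9, -4.5, 0], [0, 0, 0], 8.5], [[-1.9, -4.5, 0], [0, 0, 0], 8.5], [[-1.9, -4.5, 0], [0, 0, 0], 8.5], [[-1.9, -4.5, 0], [0, 0, 0], 8.5], [[-1.9, -4.5, 0], [0, 0, 0], 8.5], [[-1.8, -4.5, 0], [0, 0, 0], 8.5], [[-1.8, -4.4, 0], [0, 0, 0], 8.5], [[-1.8, -4.4, 0], [0, 0, 0], 8.5]])

```text
t: 1.9
tcp_pos: [0.444, 0.1138, 0.4046]
tool_rot: [-0.059, 0.998, 0.0, -0.0]
contact_force: [0.3, -0.0, -0.2]
opening: 0.0851
finger_force: 0.0
```

send_rows(moves=[[[0, 0, 4], [0, 0, 0], 8.5], [[0, 0, 5], [0, 0, 0], 8.5], [[0, 0, 5], [0, 0, 0], 8.5], [[0, 0, 4], [0, 0, 0], 8.5], [[0, 0, 2], [0, 0, 0], 8.5], [[0, 0, 0], [0, 0, 0], 8.5], [[0, 0, 0], [0, 0, 0], 8.5]])

```text
t: 2.78
tcp_pos: [0.444, 0.1153, 0.2052]
tool_rot: [-0.06, 0.998, 0.0, 0.0]
contact_force: [0.3, 0.0, 0.8]
opening: 0.0851
finger_force: 0.0
```

```bash
cat > e.py <<'E'
from h import *
import pickle
e,n,t=pickle.load(open("edge.pkl","rb"))
o=robot.get_obs(); M=R.from_quat(o["tool_rot"]).as_matrix(); p=o["tcp_pos"]
print("t",o["t"],"tcp",p,"edge frame",(p[:2]-e)@n,(p[:2]-e)@t,"F",o["contact_force"])
print(M.round(4)); print("yaw err deg",np.degrees(np.arctan2(-M[0,1],M[1,1])-np.arctan2(n[1],n[0])), "board lat",(np.array([.5726,.1301])-e)@t)
E
python3 e.py
```

```text
t 2.775 tcp [0.44399555 0.1153231  0.20524919] edge frame -0.2634372556657543 0.31662884169362215 F [0.32142633 0.0428582  0.80441484]
[[-9.929e-01 -1.189e-01  9.000e-04]
 [-1.189e-01  9.929e-01  1.000e-04]
 [-9.000e-04  0.000e+00 -1.000e+00]]
yaw err deg -0.013087154996537665 board lat 0.3159795137136567
```

send_rows(moves=[[[0, 0, 1.5], [0, 0, 0], 8.5], [[0, 0, 1.0], [0, 0, 0], 8.5], [[0, 0, 0.3], [0, 0, 0], 8.5], [[0, 0, 0], [0, 0, 0], 8.5], [[0, 0, 0], [0, 0, 0], 8.5]])

```text
t: 3.4
tcp_pos: [0.4437, 0.1153, 0.1771]
tool_rot: [-0.06, 0.998, 0.0, 0.0]
contact_force: [0.6, 0.1, 0.7]
opening: 0.0853
finger_force: 0.0
```

send_rows(moves=[[[0, 0, 0.3], [0, 0, 0], 8.5], [[0, 0, 0], [0, 0, 0], 8.5]])

```text
t: 3.65
tcp_pos: [0.4435, 0.1152, 0.1736]
tool_rot: [-0.06, 0.998, -0.0, -0.0]
contact_force: [0.1, -0.5, 0.1]
opening: 0.0851
finger_force: 0.0
```

send_rows(moves=[[[0, 0, 0.3], [0, 0, 0], 8.5], [[0, 0, 0], [0, 0, 0], 8.5]])

```text
t: 3.9
tcp_pos: [0.4434, 0.1152, 0.1705]
tool_rot: [-0.06, 0.998, -0.0, -0.0]
contact_force: [-0.1, -0.2, 1.0]
opening: 0.0849
finger_force: 0.0
```

send_rows(moves=[[[0, 0, 0.4], [0, 0, 0], 8.5], [[0, 0, 0.2], [0, 0, 0], 8.5], [[0, 0, 0], [0, 0, 0], 8.5]])

```text
t: 4.28
tcp_pos: [0.4434, 0.1152, 0.1644]
tool_rot: [-0.06, 0.998, -0.0, -0.0]
contact_force: [0.1, 1.0, 0.9]
opening: 0.0851
finger_force: 0.0
```

send_rows(moves=[[[0, 0, 0.15], [0, 0, 0], 8.5], [[0, 0, 0], [0, 0, 0], 8.5]])

```text
t: 4.53
tcp_pos: [0.4435, 0.1152, 0.1631]
tool_rot: [-0.06, 0.998, 0.0, -0.0]
contact_force: [-0.5, -0.7, -0.0]
opening: 0.0848
finger_force: 0.0
```

send_rows(moves=[[[0, 0, 0.15], [0, 0, 0], 8.5], [[0, 0, 0], [0, 0, 0], 8.5]])

```text
t: 4.78
tcp_pos: [0.4435, 0.1152, 0.1616]
tool_rot: [-0.06, 0.998, -0.0, -0.0]
contact_force: [-0.4, 0.1, 0.3]
opening: 0.085
finger_force: 0.0
```

send_rows(moves=[[[0, 0, 0.2], [0, 0, 0], 8.5], [[0, 0, 0], [0, 0, 0], 8.5]])

```text
t: 5.03
tcp_pos: [0.4436, 0.1153, 0.1604]
tool_rot: [-0.06, 0.998, 0.0, 0.0]
contact_force: [-1.3, 0.1, 9.0]
opening: 0.085
finger_force: 4.5
```

send_rows(moves=[[[0, 0, -0.25], [0, 0, 0], 8.5], [[-1.0, 0, 0], [0, 0, 0], 8.5], [[-0.6, 0, 0], [0, 0, 0], 8.5], [[-0.5, 0, 0], [0, 0, 0], 8.5], [[-0.5, 0, 0], [0, 0, 0], 8.5], [[-0.5, 0, 0], [0, 0, 0], 8.5], [[-0.5, 0, 0], [0, 0, 0], 8.5], [[-0.5, 0, 0], [0, 0, 0], 8.5], [[-0.5, 0, 0], [0, 0, 0], 8.5], [[-0.5, 0, 0], [0, 0, 0], 8.5]])

```text
t: 6.28
tcp_pos: [0.4947, 0.1214, 0.1622]
tool_rot: [-0.06, 0.998, 0.0, 0.0]
contact_force: [-0.9, -0.0, -0.7]
opening: 0.0851
finger_force: 0.5
```

send_rows(moves=[[[-0.5, 0, 0], [0, 0, 0], 8.5], [[-0.5, 0, 0], [0, 0, 0], 8.5], [[-0.5, 0, 0], [0, 0, 0], 8.5], [[-0.5, 0, 0], [0, 0, 0], 8.5], [[-0.5, 0, 0], [0, 0, 0], 8.5], [[-0.5, 0, 0], [0, 0, 0], 8.5], [[-0.3, 0, 0], [0, 0, 0], 8.5], [[0, 0, 0], [0, 0, 0], 8.5]])

```text
t: 7.28
tcp_pos: [0.5276, 0.1253, 0.1623]
tool_rot: [-0.06, 0.998, 0.0, 0.001]
contact_force: [0.6, -0.3, -0.9]
opening: 0.085
finger_force: 0.0
```

```bash
python3 - <<'E'
import e
e.look("b",(e.e,e.n,e.t))
E
```

```text
t 7.275 tcp [0.5276026  0.1252794  0.16229444] edge frame -0.17923950739114455 0.3165539047460555 F [ 0.60403371 -0.26411735 -0.85303698]
[[-9.929e-01 -1.188e-01  1.400e-03]
 [-1.188e-01  9.929e-01  2.000e-04]
 [-1.400e-03  0.000e+00 -1.000e+00]]
yaw err deg -0.016704917483117893 board lat 0.3159795137136567
board [0.63003802 0.12335242] yaw 6.600456714630129 size (180.96780395507812, 244.15345764160156) edge yaw 6.8420506
overhang mm 12.657697884253126
overhang mm 11.814377578256218
rear mid [0.54063456 0.11300736]
```

View pics/b.png

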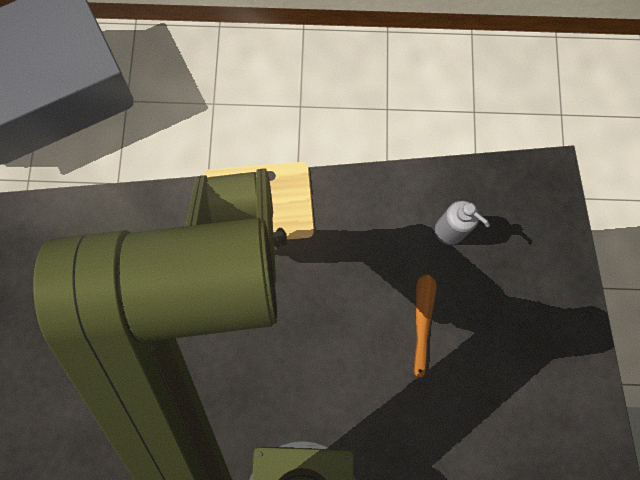

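The board (visible corner at about (313,237), front edge at about row 165) is now square, with about 12 mm of overhang. The finger contact offset of 11 mm is confirmed, so 4.7 cm more is needed.

send_rows(moves=[[[-0.5, 0, 0], [0, 0, 0], 8.5], [[-0.5, 0, 0], [0, 0, 0], 8.5], [[-0.5, 0, 0], [0, 0, 0], 8.5], [[-0.5, 0, 0], [0, 0, 0], 8.5], [[-0.5, 0, 0], [0, 0, 0], 8.5], [[-0.5, 0, 0], [0, 0, 0], 8.5], [[-0.5, 0, 0], [0, 0, 0], 8.5], [[-0.5, 0, 0], [0, 0, 0], 8.5], [[-0.4, 0, 0], [0, 0, 0], 8.5], [[-0.2, 0, 0], [0, 0, 0], 8.5]])

```text
t: 8.57
tcp_pos: [0.5731, 0.1308, 0.1622]
tool_rot: [-0.06, 0.998, 0.0, 0.0]
contact_force: [-3.6, -0.8, 2.7]
opening: 0.0849
finger_force: 1.6
```

send_rows(moves=[[[-0.1, 0, 0], [0, 0, 0], 8.5], [[0, 0, 0], [0, 0, 0], 8.5]])

```text
t: 8.82
tcp_pos: [0.5735, 0.1308, 0.1622]
tool_rot: [-0.06, 0.998, -0.0, -0.0]
contact_force: [-3.0, 0.0, 2.7]
opening: 0.0852
finger_force: 1.5
```

```bash
python3 e.py
```

```text
t 8.825 tcp [0.57349146 0.13078872 0.16220939] edge frame -0.13302111296366617 0.3165571280827554 F [-3.03512795  0.01049791  2.74810879]
[[-9.929e-01 -1.190e-01 -2.000e-04]
 [-1.190e-01  9.929e-01 -1.000e-04]
 [ 2.000e-04 -0.000e+00 -1.000e+00]]
yaw err deg -0.009277269650526093 board lat 0.3159795137136567
```

send_rows(moves=[[[0.5, 0, 0], [0, 0, 0], 8.5], [[1.5, 0, 0], [0, 0, 0], 8.5], [[3, 0, -2], [0, 0, 0], 8.5], [[3, 0, -4], [0, 0, 0], 8.5], [[0, 5, -4], [0, 0, 0], 8.5], [[0, 5, -4], [0, 0, 0], 8.5], [[0, 5, -4], [0, 0, 0], 8.5], [[0, 5, -2], [0, 0, 0], 8.5], [[0, 5, 0], [0, 0, 0], 8.5], [[0, 5, 0], [0, 0, 0], 8.5]])

```text
t: 10.07
tcp_pos: [0.4579, 0.4168, 0.3599]
tool_rot: [-0.06, 0.998, 0.0, 0.001]
contact_force: [0.0, -0.7, 0.3]
opening: 0.0849
finger_force: 0.0
```

send_rows(moves=[[[3, 5, 0], [0, 0, 0], 8.5], [[3, 5, 0], [0, 0, 0], 8.5], [[3, 5, 0], [0, 0, 0], 8.5], [[3, 5, 0], [0, 0, 0], 8.5], [[0, 0, 0], [0, 0, 0], 8.5], [[0, 0, 0], [0, 0, 0], 8.5]])

```text
t: 10.82
tcp_pos: [0.3154, 0.5994, 0.3588]
tool_rot: [-0.06, 0.998, -0.001, -0.0]
contact_force: [0.3, -0.1, 1.0]
opening: 0.0854
finger_force: 0.0
```

```bash
python3 - <<'E'
import e
e.look("c",(e.e,e.n,e.t))
E
```

```text
t 10.825 tcp [0.31543629 0.59940548 0.35880344] edge frame -0.3334109201164624 0.812579356311389 F [ 0.30515848 -0.11658583  0.99549926]
[[-9.928e-01 -1.201e-01  0.000e+00]
 [-1.201e-01  9.928e-01 -1.300e-03]
 [ 1.000e-04 -1.300e-03 -1.000e+00]]
yaw err deg 0.05372166106207098 board lat 0.3159795137136567
board [0.67518115 0.12767136] yaw 6.751798152923586 size (182.1155548095703, 242.0916290283203) edge yaw 6.8420506
overhang mm 57.73040709257063
overhang mm 57.4153656841805
rear mid [0.58580532 0.11709019]
```

View pics/c.png

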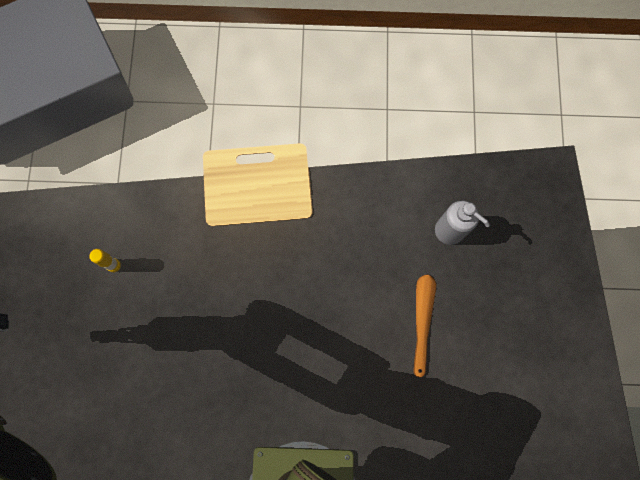

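The board (corners at about (204,152), (305,145), (312,216) and (207,225)) overhangs by about 57.5 mm and is square to within 0.1°. The slot at (255,157) shows floor through it. The stick, dispenser and shoe horn haven't moved, and the arm is clear.

```bash
python3 -c "
from station import job
print(job.hand_in())"
```

```text
the job is handed in; nothing more can be done
None
```

I handed the job in at about 11 s. The board sticks out about 58 mm, square to the edge to about 0.1°, with its whole hand slot in the open; the dispenser, stain stick and shoe horn were not touched.

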